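Pin the swivel vice's index arm

TASK

Swing the vice's index arm into the yellow clevis until it meets its stop, then take the quick-release pin from the grey rack by its two red buttons and, keeping them squeezed, slide it down through the clevis and the arm until its collar sits on the clevis; let go so that the balls lock. The vice has been re-clamped somewhere in its crossed slots and the arm's stop is worn, so find the hole by feel or by eye, press gently (25 N is plenty), and leave everything else where it is.

Things in the scene. Friction and masses are not known exactly. Their poses are not given: they have to be found in the camera images.
- mount_board: Fixed dark steel board on the bench, 200 (x) by 330 (y) mm, z up, origin at bench height. On it a small blue swivel vice with its yellow clevis is clamped by crossed slots: its true place is off nominal by -20 to +20 mm along the board's x and -8 to +8 mm along y, the same for pivot, clevis, arm and post, and is NOT reported: find it by feel or by eye. It cannot be slid and is not turned.
- nominal_hole (a point): Nominal mouth of the clevis hole, board axes: board x 0, y -160, z 64 mm, the top of the upper cheek (z is true). Two level 10 mm cheeks, 56 (x) by 50 (y) mm, tops 42 and 64 mm above the bench, with 17.5 mm holes in line, joined by a web on the +x side; open on -x, where the arm swings in. The place where the pushed arm meets its stop tells the shift along x.
- index_arm (a joint): Swing of the vice's steel index arm about the vertical pivot (nominally the board's origin), rad. 0: along -y, its hole (17.5 mm, 160 mm from the pivot) in line with the clevis; positive: swung out to -x. Worn stop at -0.015: hole 2.4 mm past line to +x; the pin's tapered nose draws it back (about 8 N). Arm 44 mm wide, 10 thick, top at 53 mm. Friction holds it; 3.5 N at its post moves it.
- nominal_post (a point): Handle post on the arm, 250 mm from the pivot: this point is its nominal axis with the arm at 0, 76 mm above the bench; the true post is turned by the arm's swing and shifted with the vice. A 14 mm steel rod from 53 to 87 mm above the bench, 18 mm black knob on top up to 99 mm. The vice over the pivot is 120 mm high, within 115 mm of it.
- pin_grip (a point): Quick-release ball-lock pin, 0.1 to 0.2 kg: point on its axis midway between its two red buttons; z up the axis. The flat buttons, 20 wide by 24 mm high, are on the +y and -y sides of the black handle, 32 mm over both faces when out, 24 mm squeezed (about 8 N). The handle is 22 mm along x and ends 14 mm above this point; gripping it along x does not work the buttons.
- pin_shoulder (a point): Same pin: centre of the underside of its steel collar (30 mm wide, 4 thick), 24 mm below pin_grip, z up. Below: 16 mm shank, its last 9 mm tapering to 10 mm; tip 49 mm below. Two balls stand 3.5 mm out on the +x and -x sides, their tops 34 mm below the collar; squeezed buttons draw them in, let go they spring out. Seated, the collar is on the upper cheek, the balls 2 mm below the lower one.
- button_a (a joint): Travel of the pin's red buttons (both move together), m: 0 out, balls out; 0.004 fully squeezed, balls in.
- lock_pin: The same pin's body, origin at the centre of its lower tip, 73 mm below pin_grip, same axes.
- pin_rack: Grey pin rack fixed to the bench, 60 x 170 x 55 mm, origin at the centre of its underside; two vertical 24.5 mm through holes at y = +45 and -45 mm. In one the quick-release pin hangs upright by its collar, in the other a plain brass pin.
- plain_pin: Plain brass pin (bystander) with a 30 mm round head in the other rack hole; origin at its lower tip, head 49 to 67 mm above that.
- spray: Blue-labelled spray can on the bench (bystander), origin at its underside.
- carton: Cardboard carton on the bench (bystander), origin at its underside.
- padlock: Brass padlock on the bench (bystander), origin at its underside.
- driver: Orange screwdriver on the bench (bystander), origin at its underside.
- spanner: Steel spanner on the bench (bystander), origin at its underside.
- tape: Roll of black tape on the bench (bystander), origin at its underside.
Not all that is in view belongs to the job. What is shaped like the lock_pin but blue is not meant.

How it is judged:
By the outcome, as a careful person would: the job done as asked, in the order asked, and still so for the second after the job is handed in, with the robot touching nothing.
It also fails if it takes over 70 s, if anything falls off the work surface, if the arm or the gripper's body presses on something with over 40 N, if the wrist force passes 120 N, or if a joint passes its speed limit or range.

ROBOT

A 6-joint arm with a two-finger parallel gripper is mounted at the origin on the work surface. World frame = base frame: x ahead of the robot, y to its left, z up, the work surface at z = 0. Lengths are in m, angles in rad, forces in N, time in s.
With the tool pointing down it reaches from about 0.375 to 0.75 m from the base axis. Payload 9 kg.
Tool frame: the origin (TCP) lies between the finger pads; the fingertips stand 22 mm ahead of it and the grasp point (between the pads) lies 3 mm ahead of it; z points along the fingers, y is the direction in which the jaws open and shut (so a half turn about z gives the same grasp; the last joint's range is limited). The gripper opens to 85 mm and grips with 20 to 120 N. Pads are 22 mm wide; open, the fingers measure 114 mm over their backs; the gripper's body (76 mm by 85 mm) begins 54 mm behind the grasp point. The pads swing forward as they close: fully open they stand 13 mm farther back than shut.
Start: joints at [0.982, 0.104, 0.097, 1.564, 0, 1.353], TCP at [0.217, 0.559, 0.253] pointing down, gripper open.
Joint ranges: [-2.99, 2.99], [-0.84, 1.86], [-1.1, 1.16], [-1.84, 2.11], [-1.51, 1.56], [-3.14, 3.14]. Speed limits (rad/s): [2.22, 2.22, 2.57, 3.14, 3.14, 3.14].

INTERFACE

Orientations are given as a unit quaternion [x, y, z, w].
In Python, from cell import * gives the robot as it stands.
- The arm moves only by the shell command python3 -m jog 'ROWS' [FORCE]. ROWS is text: rows parted by semicolons, each of 7 numbers parted by spaces: the shift along the tool's x, y, z in mm, then the turn, a rotation vector about the tool's x, y, z in rad, then the finger opening in mm, from 0 to 85.4. A call has 1 to 8 rows; each row is the pose to reach, as a shift and turn from the pose measured when the call began, along the tool's axes at that moment; what a row does not reach only later rows make up. A row lasts 1/8 s, in which the tool goes at most 62.5 mm and 10.7 degrees, less where a joint would pass 70% of its speed; a pose out of reach is approached as far as the arm can. A call with a gripper value outside its range is refused whole. The fingers move at their own pace and stop on an object; FORCE is the grip in N (left out, the last holds). Time passes only in rows, so rows that repeat a pose let the fingers close. It gives the time, the measured TCP pose, the force and the opening at its end, in the units of the state.
- get_obs(): the state, without advancing time (a new reading comes with each control period).
- grab_frame(name): name is "side" or "top"; returns the picture (400x640x3 uint8, red, green, blue); there is no depth.
- get_calibration(name): a dict with "fx", "fy", "cx", "cy" (pixels), "R" (3x3) and "t" (3): a world point X has camera coordinates R X + t. Camera axes: x right, y down, z forward; pixel columns grow to the right and rows downward; lengths in m; the calibration is good to about 2 mm. A picture is of the moment at which its call begins. get_calibration takes no time and is no camera call.
- close_job(): hands the job in, once; it reports no verdict.
The state is a dict: "time_s": time; "qpos": joint angles; "qd": joint speeds; "joint_efforts": joint torques, N m; "tcp_pos": TCP position; "tcp_rot": TCP orientation; "wrist_force": force on the tool from outside, world axes, zero at the start; "wrist_torque": the same for the moment, N m; "grip_width": finger opening in m.
Only numpy, scipy, OpenCV 4.12 (cv2) and the standard library are available. Lean on these libraries where they do the work, as an engineer would, in place of code of your own. Each camera call takes 0.05 s, during which the arm holds its last target. There are 200 camera calls.

## Working session

There is one attempt and no reset: what is moved stays moved. The work goes in short steps, Python scripts to look and compute and a shell command to move; the robot and the scene stay as the last step left them, time stands still between calls to the robot, and variables do not carry over. Pictures are saved under pics/ and viewed, about 8 in all and at most 12, crops included, and the job is handed in when it is done.

```bash
mkdir -p pics; ls; python3 - <<'E'
from cell import *
import cv2
for n in("side","top"):
    cv2.imwrite(f"pics/{n}0.png",grab_frame(n)[...,::-1]); c=get_calibration(n); print(n,c)
o=get_obs(); print(o)
E
```

```text
pics
side {'fx': 462.79234707973995, 'fy': 462.79234707973995, 'cx': 318.5261118936074, 'cy': 195.2941593843986, 'R': array([[ 0.81189777, -0.58365881, -0.01282177],
       [-0.43928573, -0.59630763, -0.67189676],
       [ 0.38451275,  0.5511439 , -0.74053382]]), 't': array([-0.44590369,  0.30781907,  1.07430005])}
top {'fx': 425.6435297631034, 'fy': 425.6435297631034, 'cx': 325.6316241031318, 'cy': 198.7820709560584, 'R': array([[-0.02540835, -0.99964379,  0.00816698],
       [-0.99440976,  0.02443608, -0.10272347],
       [ 0.10248731, -0.01073136, -0.99467642]]), 't': array([-0.02130593,  0.56611104,  1.15693984])}
{'time_s': 0.1, 'qpos': array([ 9.82324837e-01,  1.04664880e-01,  9.65283517e-02,  1.56389002e+00,
       -2.28055695e-05,  1.35311120e+00]), 'qd': array([-0.00116216, -0.00195105,  0.00321605, -0.00135224, -0.00077588,
       -0.00204709]), 'joint_efforts': array([ 3.95651849e-03, -5.58204281e+01,  5.04722106e+01,  1.29641875e-02,
       -3.73264975e-04, -8.83619578e-06]), 'tcp_pos': array([0.21723997, 0.55899312, 0.25257497]), 'tcp_rot': array([ 1.84332949e-01,  9.82863666e-01, -5.70288731e-04, -2.30790000e-04]), 'wrist_force': array([ 0.93004999,  0.45779594, -0.03434062]), 'wrist_torque': array([-0.0081518 ,  0.02664909,  0.04571263]), 'grip_width': 0.08546242924046457}
```

View pics/side0.png

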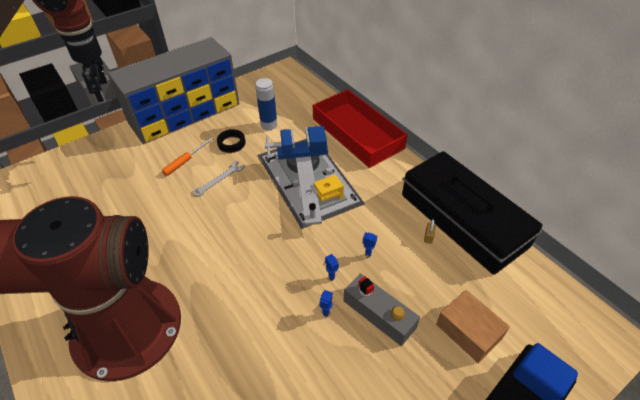

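View pics/top0.png

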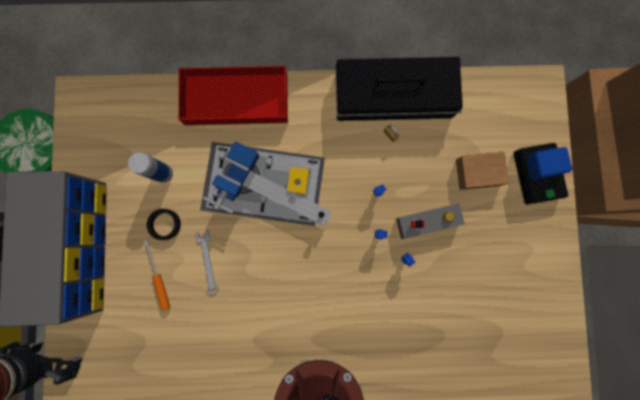

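Side: the quick-release pin (black with red) is in the rack at about (367,286) and the brass pin at (398,313). Three blue pins at (370,243), (332,266) and (326,302) are decoys. The board is at (310,185) with the arm swung out and the post at about (312,210). Top: pin at (418,225), clevis at (298,180), post at (322,215). I'll enlarge both.

```bash
python3 - <<'E'
import cv2,numpy as np
s=cv2.imread("pics/side0.png");t=cv2.imread("pics/top0.png")
def c(i,x,y,w,h,k): return cv2.resize(i[y:y+h,x:x+w],None,fx=k,fy=k,interpolation=cv2.INTER_CUBIC)
# board: left top cam (195,130,140x100) x5.7; 
a=c(t,195,130,140,105,5.7); cv2.imwrite("pics/c1.png",a)
b=np.vstack([c(s,250,120,130,110,5)[:, :650]]); cv2.imwrite("pics/c2.png",b)
d=np.hstack([c(t,390,195,80,60,5),c(s,335,265,80,60,5)]); cv2.imwrite("pics/c3.png",d)
E
```

```text
(no output)
```

View pics/c1.png

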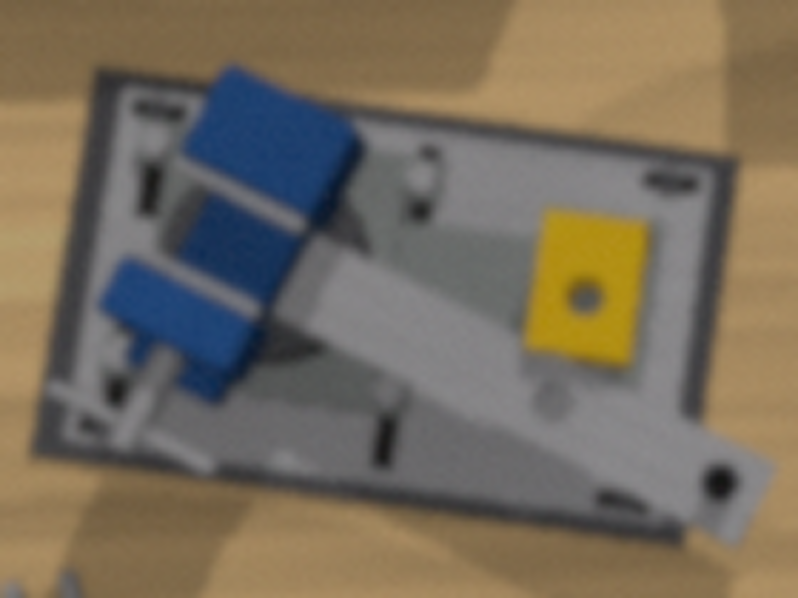

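View pics/c2.png

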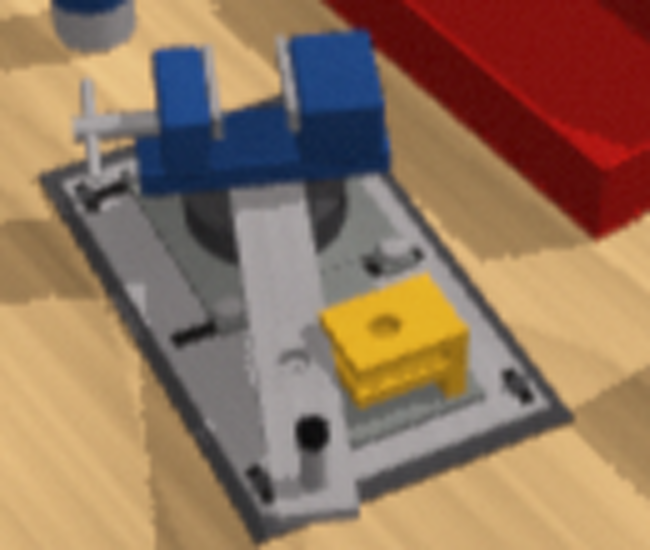

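View pics/c3.png

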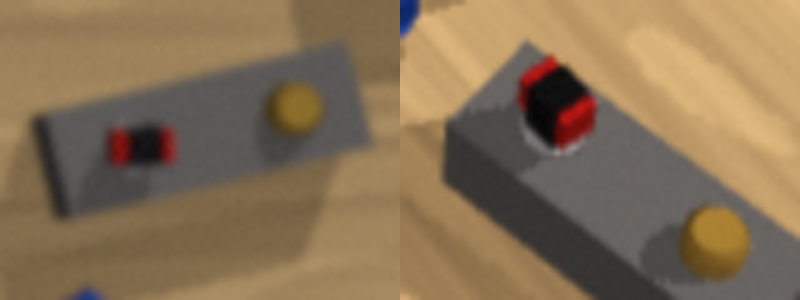

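Crops: the clevis hole is at about c1 (585,297) and c2 (384,325), the knob at c1 (720,483) and c2 (312,430), and the pin's red buttons at c3 (118,148) and (166,144). That makes it the only red-buttoned pin: not blue, hanging in the grey rack. Next I convert these to positions.

```bash
cat > h.py <<'E'
from cell import *
import numpy as np
from scipy.spatial.transform import Rotation as Ro
def ray(n,u,v):
    c=get_calibration(n);R=np.array(c["R"]);t=np.array(c["t"])
    return -R.T@t, R.T@np.array([(u-c["cx"])/c["fx"],(v-c["cy"])/c["fy"],1])
def atz(n,u,v,z):
    o,d=ray(n,u,v); return (o+d*(z-o[2])/d[2])
def proj(n,X):
    c=get_calibration(n);p=np.array(c["R"])@X+c["t"];return np.array([c["fx"]*p[0]/p[2]+c["cx"],c["fy"]*p[1]/p[2]+c["cy"]])
def tri(a,b):
    A=[];B=[]
    for n,(u,v) in(("top",a),("side",b)):
        o,d=ray(n,u,v);d/=np.linalg.norm(d);P=np.eye(3)-np.outer(d,d);A.append(P);B.append(P@o)
    return np.linalg.lstsq(np.vstack(A),np.hstack(B),rcond=None)[0]
def rows(P,yaw=None):
    """shift (mm, tool axes) & rotvec to bring TCP to P, tool down, jaw (tool y) axis at world angle yaw"""
    o=get_obs();R=Ro.from_quat(o["tcp_rot"]);s=R.inv().apply(np.array(P)-o["tcp_pos"])*1e3
    best=None
    if yaw is not None:
        for y in(yaw,yaw+np.pi):
            yv=np.array([np.cos(y),np.sin(y),0]);z=np.array([0,0,-1.]);T=Ro.from_matrix(np.c_[np.cross(yv,z),yv,z])
            r=(R.inv()*T).as_rotvec()
            if best is None or np.linalg.norm(r)<np.linalg.norm(best):best=r
    return np.round(s,1),None if best is None else np.round(best,4)
E
python3 - <<'E'
from h import *
t1=lambda u,v:((u+.5)/5.7-.5+195,(v+.5)/5.7-.5+130)
s2=lambda u,v:((u+.5)/5-.5+250,(v+.5)/5-.5+120)
t3=lambda u,v:((u+.5)/5-.5+390,(v+.5)/5-.5+195)
s3=lambda u,v:((u-400+.5)/5-.5+335,(v+.5)/5-.5+265)
def both(n,a,b,z): print(n,atz("top",*a,z).round(4),atz("side",*b,z).round(4),"tri",tri(a,b).round(4))
both("hole",t1(585,297),s2(384,325),.064)
both("knob",t1(720,483),s2(312,430),.099)
both("armhole",t1(553,400),s2(294,362),.053)
both("handle",t3(142,146),s3(558,88),.093)
print("buttons",atz("top",*t3(118,148),.091),atz("top",*t3(166,144),.091))
print("side buttons",atz("side",*s3(538,80),.091),atz("side",*s3(577,100),.091))
print("brass",atz("top",*t3(295,106),.073),atz("side",*s3(715,233),.073))
B=[t1(97,70),t1(737,155),t1(685,545),t1(33,457)]
B=[atz("top",*p,.01)[:2] for p in B];print("board",B,np.mean(B,0))
S=[s2(40,177),s2(574,418),s2(262,540)]
print("sideboard",[atz("side",*p,.01)[:2] for p in S])
a=tri(t1(720,483),s2(312,430));h=tri(t1(553,400),s2(294,362));print("pivot from arm", a[:2]+(h-a)[:2]/np.linalg.norm((h-a)[:2])*.25,np.linalg.norm((h-a)[:2]))
E
```

```text
hole [0.6103 0.0408 0.064 ] [0.6095 0.0449 0.064 ] tri [0.6085 0.0413 0.0679]
knob [ 0.5177 -0.0213  0.099 ] [ 0.5159 -0.0198  0.099 ] tri [ 0.5167 -0.0207  0.0996]
armhole [0.5625 0.0577 0.053 ] [0.5587 0.0602 0.053 ] tri [0.5605 0.0588 0.0535]
handle [ 0.4869 -0.2755  0.093 ] [ 0.4857 -0.2742  0.093 ] tri [ 0.4861 -0.2749  0.0937]
buttons [ 0.48622117 -0.26324098  0.091     ] [ 0.48768799 -0.28862363  0.091     ]
side buttons [ 0.48192273 -0.2647731   0.091     ] [ 0.48944722 -0.28314178  0.091     ]
brass [ 0.5069867 -0.3631201  0.073    ] [ 0.50312634 -0.3625228   0.073     ]
board [array([0.73931244, 0.28683669]), array([ 0.68828596, -0.03372962]), array([ 0.49342957, -0.00318293]), array([0.54495704, 0.31800019])] [0.61649625 0.14198108]
sideboard [array([0.54225935, 0.3172215 ]), array([ 0.6833901 , -0.03601978]), array([ 0.49144841, -0.00386491])]
pivot from arm [0.63739643 0.19818492] 0.09078154328070524
```

```bash
python3 - <<'E'
from h import *
import cv2
t=cv2.imread("pics/top0.png").astype(int);s=cv2.imread("pics/side0.png").astype(int)
for n,i,z in(("top",t,.0905),("side",s,.085)):
    b,g,r=i[...,0],i[...,1],i[...,2];w=np.clip(r-np.maximum(b,g)-40,0,None)
    m=np.zeros_like(w);x0,y0=(405,210) if n=="top" else (350,272);m[y0:y0+30,x0:x0+32]=w[y0:y0+30,x0:x0+32]
    k,l,st,c=cv2.connectedComponentsWithStats((m>0).astype(np.uint8))
    P=[]
    for j in range(1,k):
        yy,xx=np.where(l==j);ww=m[yy,xx];p=((xx*ww).sum()/ww.sum(),(yy*ww).sum()/ww.sum());P.append(p);print(n,p,st[j],atz(n,*p,z).round(4))
print(rows([.5170,-.0205,.20],np.radians(-18)))
E
```

```text
top (np.float64(413.52947259565667), np.float64(223.9369183040331)) [412 221   4   7  27] [ 0.4869 -0.2642  0.0905]
top (np.float64(423.16298811544993), np.float64(223.61799660441426)) [422 220   3   8  21] [ 0.4871 -0.2897  0.0905]
side (np.float64(362.2297650130548), np.float64(279.04281984334204)) [359 275   8  12  34] [ 0.4872 -0.259   0.085 ]
side (np.float64(369.8005235602094), np.float64(288.2526178010471)) [366 284   9  11  63] [ 0.4857 -0.2876  0.085 ]
(array([-489.4, -431.4,   53. ]), array([-1.2000e-03,  7.0000e-04,  1.5142e+00]))
```

```bash
R="-489 -431 53 -.001 .001 1.514 50"; python3 -m jog '-489 -431 20 0 0 1.514 50; -489 -431 20 0 0 1.514 50; -489 -431 20 0 0 1.514 50; -489 -431 20 0 0 1.514 50; -489 -431 20 0 0 1.514 50; -489 -431 20 0 0 1.514 50; -489 -431 20 0 0 1.514 50; -489 -431 20 0 0 1.514 50'
python3 -c "
from h import *
print(rows([.5170,-.0205,.15],np.radians(-18)),rows([.5170,-.0205,.082],np.radians(-18)),get_obs()['qpos'])"
```

```text
time_s: 1.1
tcp_pos: [0.4474, 0.1133, 0.2376]
tcp_rot: [0.807, 0.591, -0.0, 0.0]
wrist_force: [1.3, 1.2, 0.6]
grip_width: 0.05
(array([-106.5,  106.7,   87.6]), array([-0.0001,  0.001 ,  0.0079])) (array([-106.5,  106.7,  155.6]), array([-0.0001,  0.001 ,  0.0079])) [-3.59725969e-02 -3.24870282e-01 -3.31615572e-01  1.56439370e+00
 -9.08857723e-04  1.84111403e+00]
```

```bash
python3 -m jog '-53 53 40 0 0 0 50; -106.5 106.7 70 0 0 .008 50; -106.5 106.7 88 0 0 .008 50; -106.5 106.7 88 0 0 .008 50; -106.5 106.7 125 0 0 .008 50; -106.5 106.7 155.6 0 0 .008 50;-106.5 106.7 155.6 0 0 .008 50;-106.5 106.7 155.6 0 0 .008 50'
python3 - <<'E'
from h import *
import cv2
i=grab_frame("side")[150:270,240:400,::-1];j=grab_frame("top")[170:270,270:370,::-1]
cv2.imwrite("pics/p1.png",np.hstack([cv2.resize(i,(533,400)),cv2.resize(j,(267,267)).__class__(0) if 0 else cv2.copyMakeBorder(cv2.resize(j,(267,267)),0,133,0,0,0)]))
print(get_obs()["wrist_force"],get_obs()["tcp_pos"],get_obs()["qpos"])
E
```

```text
time_s: 2.1
tcp_pos: [0.5176, -0.0202, 0.0837]
tcp_rot: [0.809, 0.588, 0.0, 0.001]
wrist_force: [0.9, -0.5, 0.3]
grip_width: 0.0503
[ 0.66048031 -0.54108362 -0.7706968 ] [ 0.51799352 -0.02054052  0.08399474] [-2.91788384e-01 -1.08408211e-01 -4.23668558e-01  1.25307300e+00
 -9.36515082e-04  1.59287415e+00]
```

View pics/p1.png

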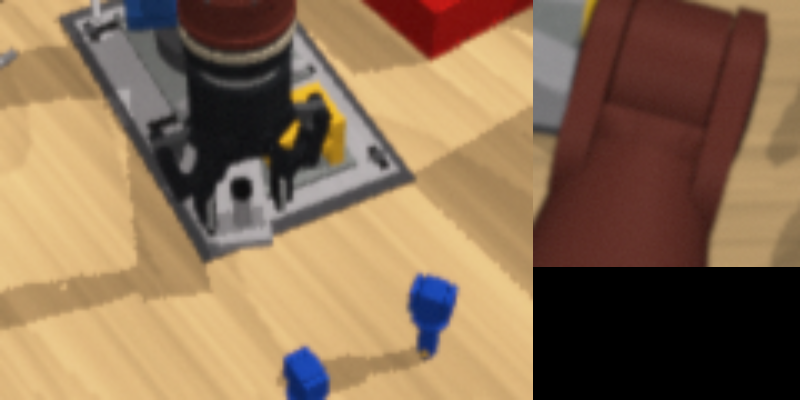

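```bash
python3 - <<'E'
from h import *
pv=np.array([.6345,.200]);th=np.radians(-9)
for s in(.3,.25,.2,.15,.1,.06,.03,-.015):
    a=th-s; u=np.array([np.cos(a),np.sin(a)]);v=np.array([np.sin(a),-np.cos(a)])  # u=tangent, v=along arm outward
    p=pv+.25*v+.016*u; print(s,p.round(4),rows([*p,.083])[0])
print(rows([.5,0,.083],np.radians(-14))[1])
E
```

```text
0.3 [ 0.5385 -0.0314] [-4.  22.9  1.1]
0.25 [ 0.5502 -0.0359] [-4.7 35.4  1.1]
0.2 [ 0.5621 -0.0398] [-4.7 47.9  1.1]
0.15 [ 0.5742 -0.0431] [-4.1 60.4  1.1]
0.1 [ 0.5864 -0.0459] [-3.  72.9  1.2]
0.06 [ 0.5963 -0.0476] [-1.5 82.8  1.2]
0.03 [ 0.6037 -0.0486] [-0.2 90.2  1.2]
-0.015 [ 0.6149 -0.0497] [  2.2 101.2   1.2]
[ 0.0025  0.001  -0.0695]
```

```bash
python3 -m jog '-4 14 1 0 0 0 50; -4 23 1 0 0 0 50; -5 35 1 0 0 0 50; -5 48 1 0 0 0 50; -4 60 1 0 0 0 50; -3 73 1 0 0 0 50;-2 80 1 0 0 0 50;-2 80 1 0 0 0 50'; python3 -m jog '0 0 0 0 0 0 50'
```

```text
time_s: 3.2
tcp_pos: [0.5942, -0.047, 0.0833]
tcp_rot: [0.809, 0.588, 0.001, 0.001]
wrist_force: [0.2, 0.3, 0.8]
grip_width: 0.05
time_s: 3.32
tcp_pos: [0.5945, -0.0469, 0.0835]
tcp_rot: [0.809, 0.588, 0.001, 0.002]
wrist_force: [0.5, -0.2, -0.1]
grip_width: 0.05
```

```bash
for k in 1; do python3 -m jog '0 4 0 0 0 0 50; 0 8 0 0 0 0 50'; python3 -m jog '0 3 0 0 0 0 50; 1 6 0 0 0 0 50';python3 -m jog '0 2 0 0 0 0 50; 1 4 0 0 0 0 50'; done
```

```text
time_s: 3.58
tcp_pos: [0.602, -0.0488, 0.0835]
tcp_rot: [0.809, 0.588, 0.001, 0.001]
wrist_force: [-3.4, 4.2, 1.1]
grip_width: 0.0503
time_s: 3.82
tcp_pos: [0.6081, -0.05, 0.0835]
tcp_rot: [0.809, 0.588, 0.001, 0.001]
wrist_force: [-3.2, -1.6, 0.9]
grip_width: 0.0501
time_s: 4.08
tcp_pos: [0.6123, -0.0507, 0.0835]
tcp_rot: [0.809, 0.588, 0.001, 0.001]
wrist_force: [-3.8, -1.6, -0.3]
grip_width: 0.0501
```

```bash
python3 -m jog '0 1.5 0 0 0 0 50';python3 -m jog '0 1.5 0 0 0 0 50';python3 -m jog '0 1.5 0 0 0 0 50'; python3 -m jog '0 1 0 0 0 0 50'
```

```text
time_s: 4.2
tcp_pos: [0.6129, -0.0509, 0.0833]
tcp_rot: [0.809, 0.588, 0.0, 0.001]
wrist_force: [-11.9, 4.2, 5.3]
grip_width: 0.0498
time_s: 4.32
tcp_pos: [0.6129, -0.0508, 0.0832]
tcp_rot: [0.809, 0.588, -0.001, -0.001]
wrist_force: [-13.0, 2.6, 7.5]
grip_width: 0.05
time_s: 4.45
tcp_pos: [0.6128, -0.0508, 0.0831]
tcp_rot: [0.809, 0.588, -0.002, -0.002]
wrist_force: [-12.3, 3.1, 7.1]
grip_width: 0.0502
time_s: 4.58
tcp_pos: [0.6127, -0.0508, 0.0831]
tcp_rot: [0.809, 0.588, -0.003, -0.003]
wrist_force: [-8.6, 2.4, 4.6]
grip_width: 0.05
```

```bash
python3 -m jog '0 -8 0 0 0 0 50;0 -16 0 0 0 0 50;0 -16 0 0 0 0 50; 0 -16 -50 0 0 0 85;0 -16 -100 0 0 0 85; 0 -16 -100 0 0 0 85'; python3 -c "
from h import *
print(rows([.4866,-.2755,.18],np.radians(90)))"
```

```text
time_s: 5.32
tcp_pos: [0.6009, -0.0468, 0.1884]
tcp_rot: [0.809, 0.588, -0.0, 0.0]
wrist_force: [1.1, 0.2, -0.3]
grip_width: 0.0848
(array([-252.8,  -38.3,    8.7]), array([9.0000e-04, 1.0000e-03, 1.2577e+00]))
```

```bash
python3 -m jog '-253 -38 9 0 0 1.258 85;-253 -38 9 0 0 1.258 85;-253 -38 9 0 0 1.258 85;-253 -38 9 0 0 1.258 85;-253 -38 9 0 0 1.258 85;-253 -38 9 0 0 1.258 85;-253 -38 9 0 0 1.258 85;-253 -38 9 0 0 1.258 85'
python3 - <<'E'
from h import *
import cv2
t=grab_frame("top")[...,::-1];s=grab_frame("side")[...,::-1]
cv2.imwrite("pics/t2.png",t);cv2.imwrite("pics/s2.png",s)
c=lambda i,x,y:cv2.resize(i[y:y+70,x:x+50],None,fx=8,fy=8,interpolation=cv2.INTER_CUBIC)
print(proj("top",np.array([.5975,-.0475,.099])),proj("side",np.array([.5975,-.0475,.099])))
cv2.imwrite("pics/p2.png",np.hstack([c(t,283,145),c(s,305,160)]))
print(rows([.4866,-.2755,.18],np.radians(90)))
E
```

```text
time_s: 6.32
tcp_pos: [0.4867, -0.2757, 0.179]
tcp_rot: [1.0, 0.0, -0.0, 0.0]
wrist_force: [0.1, 0.2, -0.1]
grip_width: 0.085
[330.11682378 183.8193131 ] [343.75269913 198.0422322 ]
(array([-0.1, -0.1, -0.8]), array([0.0009, 0.0007, 0.0029]))
```

View pics/p2.png

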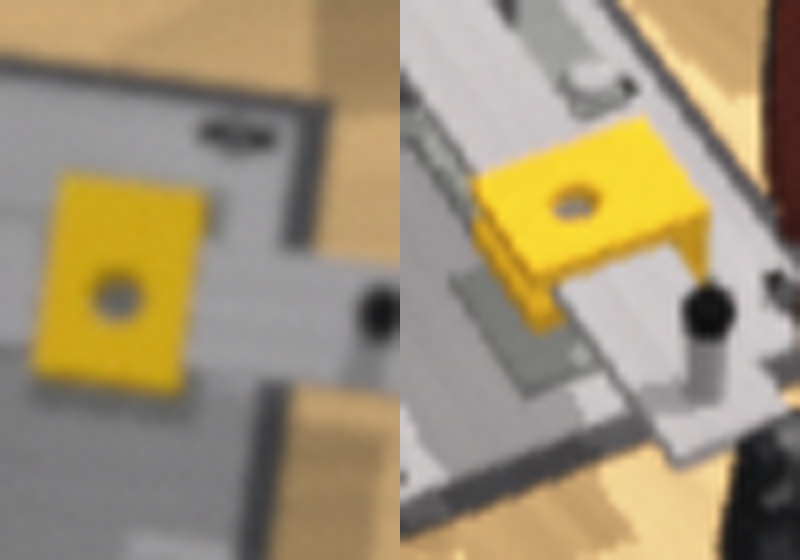

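The arm is in the clevis: hole at crop (117,297) top and (577,203) side, knob at (382,314) and (708,304).

```bash
python3 - <<'E'
from h import *
T=lambda u,v:((u+.5)/8-.5+283,(v+.5)/8-.5+145)
S=lambda u,v:((u-400+.5)/8-.5+305,(v+.5)/8-.5+160)
for n,a,b,z in(("hole",T(117,297),S(577,203),.064),("knob",T(382,314),S(708,304),.099)):
    print(n,atz("top",*a,z).round(4),atz("side",*b,z).round(4),tri(a,b).round(4))
E
```

```text
hole [0.6104 0.0409 0.064 ] [0.6094 0.0434 0.064 ] [0.6091 0.0413 0.0661]
knob [ 0.5975 -0.048   0.099 ] [ 0.5971 -0.0451  0.099 ] [ 0.5963 -0.0475  0.1018]
```

```bash
python3 -m jog '0 0 40 0 0 .003 85;0 0 80 0 0 .003 85;0 0 98 0 0 .003 85; 0 0 103 0 0 .003 85;0 0 103 0 0 .003 85'
```

```text
time_s: 7.05
tcp_pos: [0.4872, -0.2762, 0.0773]
tcp_rot: [1.0, 0.0, 0.0, 0.001]
wrist_force: [0.1, -0.4, -0.3]
grip_width: 0.0847
```

```bash
python3 -m jog '0 0 -8.5 0 0 0 60;0 0 -8.5 0 0 0 45;0 0 -8.5 0 0 0 38;0 0 -8.5 0 0 0 32;0 0 -8.5 0 0 0 26;0 0 -8.5 0 0 0 15;0 0 -8.5 0 0 0 15;0 0 -8.5 0 0 0 15' 60; python3 -c "
from h import *
import cv2
t=grab_frame('top')[...,::-1];s=grab_frame('side')[...,::-1]
cv2.imwrite('pics/p3.png',cv2.resize(s[230:350,310:450],None,fx=5,fy=5,interpolation=cv2.INTER_CUBIC))"
```

```text
time_s: 8.05
tcp_pos: [0.4874, -0.2761, 0.0866]
tcp_rot: [1.0, 0.0, 0.0, 0.001]
wrist_force: [-1.5, 2.6, 7.6]
grip_width: 0.0225
```

View pics/p3.png

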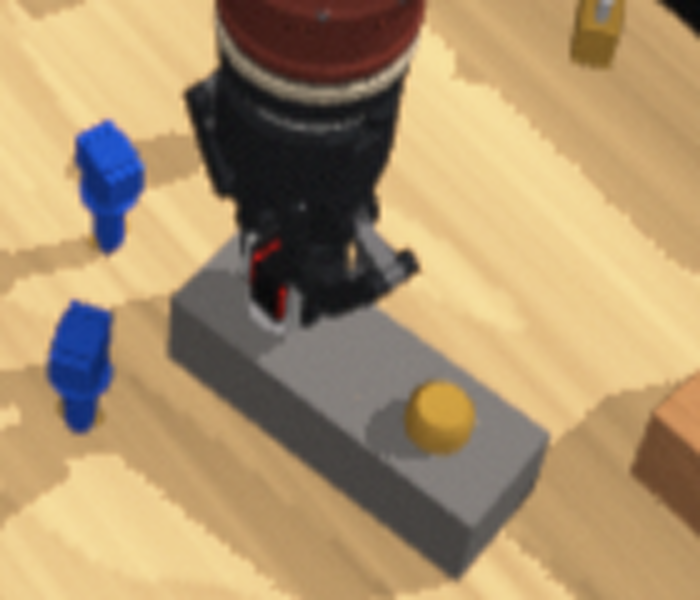

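```bash
python3 -m jog '0 0 -5 0 0 0 15;0 0 -25 0 0 0 15;0 0 -50 0 0 0 15;0 0 -80 0 0 0 15;0 0 -115 0 0 0 15;0 0 -125 0 0 0 15;0 0 -125 0 0 0 15'; python3 - <<'E'
from h import *
import cv2
t=grab_frame('top')[...,::-1];s=grab_frame('side')[...,::-1]
a=cv2.resize(s[190:340,300:440],None,fx=4,fy=4,interpolation=cv2.INTER_CUBIC)
cv2.imwrite('pics/p4.png',a)
o=get_obs();print(o["wrist_force"],o["tcp_pos"],o["grip_width"],proj("side",o["tcp_pos"]),proj("side",o["tcp_pos"]-[0,0,.0805]))
for y in(0,-20,-40):print(y,rows([.6088,.0415,.21],np.radians(90+y)))
E
```

```text
time_s: 9.02
tcp_pos: [0.4875, -0.2761, 0.212]
tcp_rot: [1.0, 0.0, 0.001, 0.001]
wrist_force: [-0.3, -0.1, -2.1]
grip_width: 0.0225
[-0.25035285  0.31595158 -1.53772477] [ 0.48684824 -0.27550987  0.21018394] 0.022456488424647973 [370.66327373 252.0612345 ] [368.06823532 273.41770631]
0 (array([ 1.221e+02, -3.169e+02, -1.000e-01]), array([0.0007, 0.0006, 0.0005]))
-20 (array([ 1.221e+02, -3.169e+02, -1.000e-01]), array([0.0008, 0.0005, 0.3496]))
-40 (array([ 1.221e+02, -3.169e+02, -1.000e-01]), array([9.000e-04, 3.000e-04, 6.987e-01]))
```

View pics/p4.png

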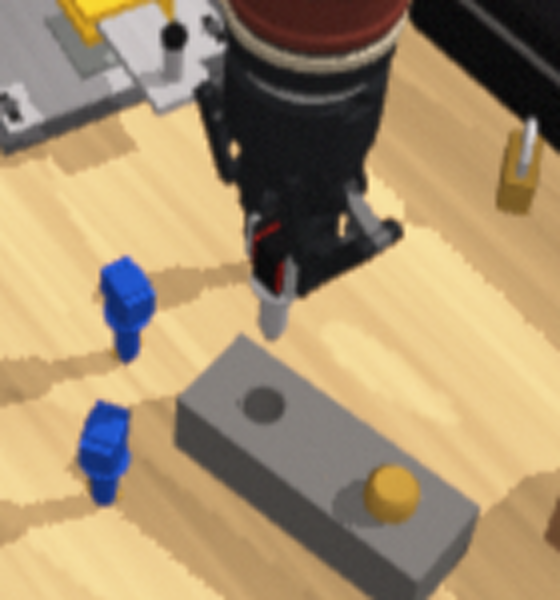

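```bash
python3 -m jog '122 -317 0 0 0 0 15;122 -317 0 0 0 0 15;122 -317 0 0 0 0 15;122 -317 0 0 0 0 15;122 -317 0 0 0 0 15;122 -317 0 0 0 0 15;122 -317 0 0 0 0 15;122 -317 0 0 0 0 15'; python3 -c "
from h import *
o=get_obs();print(o['tcp_pos'],o['wrist_force']);print(rows([.6088,.0415,.152],np.radians(90)))"
```

```text
time_s: 10.12
tcp_pos: [0.6081, 0.0411, 0.2088]
tcp_rot: [1.0, 0.0, -0.001, 0.0]
wrist_force: [0.3, -0.5, -0.8]
grip_width: 0.0226
[0.60805014 0.04106885 0.20876256] [ 0.31405313 -0.45283592 -0.82493641]
(array([ 0.9, -0.5, 56.8]), array([0.0008, 0.0024, 0.0004]))
```

```bash
python3 -m jog '.9 -.5 25 0 0 0 15;.9 -.5 50 0 0 0 15;.9 -.5 56 0 0 0 15;.9 -.5 56 0 0 0 15'; python3 - <<'E'
from h import *
import cv2
s=grab_frame('side')[...,::-1];cv2.imwrite('pics/p5.png',cv2.resize(s[140:220,280:380],None,fx=7,fy=7,interpolation=cv2.INTER_CUBIC))
o=get_obs();print(o["tcp_pos"],o["wrist_force"])
E
```

```text
time_s: 10.62
tcp_pos: [0.6086, 0.0407, 0.1529]
tcp_rot: [1.0, -0.0, -0.001, 0.0]
wrist_force: [-0.3, 0.2, -0.6]
grip_width: 0.0228
[0.60906322 0.04089668 0.15366251] [ 0.15296687  0.53060939 -0.38860062]
```

View pics/p5.png

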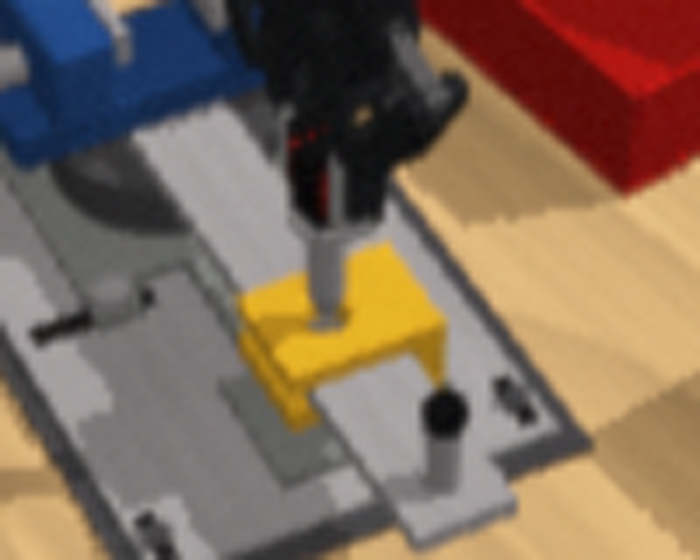

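The tip is at (325,310), over the hole at about (330,318). That is within the taper's capture, so I descend by feel.

```bash
for i in 1; do python3 -m jog '.5 0 5 0 0 0 15;.5 0 9 0 0 0 15'; python3 -m jog '0 0 2 0 0 0 15;0 0 4 0 0 0 15'; python3 -m jog '0 0 2 0 0 0 15; 0 0 2 0 0 0 15'; done
```

```text
time_s: 10.92
tcp_pos: [0.61, 0.0407, 0.1451]
tcp_rot: [1.0, -0.0, -0.0, 0.001]
wrist_force: [-0.3, -1.1, -1.5]
grip_width: 0.0227
time_s: 11.18
tcp_pos: [0.61, 0.0407, 0.141]
tcp_rot: [1.0, -0.0, -0.0, 0.001]
wrist_force: [0.1, -0.2, -1.7]
grip_width: 0.0227
time_s: 11.42
tcp_pos: [0.6099, 0.0408, 0.1389]
tcp_rot: [1.0, -0.0, -0.0, 0.001]
wrist_force: [-0.1, 0.1, -1.6]
grip_width: 0.0229
```

```bash
python3 -m jog '0 0 2 0 0 0 15;0 0 3 0 0 0 15'; python3 -m jog '0 0 2 0 0 0 15;0 0 3 0 0 0 15'; python3 -m jog '0 0 2 0 0 0 15; 0 0 3 0 0 0 15'
```

```text
time_s: 11.68
tcp_pos: [0.6102, 0.0411, 0.1361]
tcp_rot: [1.0, -0.0, 0.0, 0.0]
wrist_force: [0.3, 2.1, 1.8]
grip_width: 0.0226
time_s: 11.92
tcp_pos: [0.6103, 0.0415, 0.1332]
tcp_rot: [1.0, 0.0, 0.0, -0.0]
wrist_force: [0.7, 4.1, 1.3]
grip_width: 0.0229
time_s: 12.18
tcp_pos: [0.6103, 0.0417, 0.13]
tcp_rot: [1.0, 0.0, 0.0, -0.0]
wrist_force: [1.2, 4.3, 1.3]
grip_width: 0.0227
```

```bash
python3 -m jog '.3 -.8 0 0 0 0 15;.3 -.8 2 0 0 0 15'; python3 -m jog '0 -.2 2 0 0 0 15;0 -.2 3 0 0 0 15'; python3 -m jog '0 0 2 0 0 0 15; 0 0 3 0 0 0 15'
```

```text
time_s: 12.42
tcp_pos: [0.6106, 0.0421, 0.1278]
tcp_rot: [1.0, 0.0, 0.0, 0.0]
wrist_force: [0.2, 1.4, -0.5]
grip_width: 0.0224
time_s: 12.68
tcp_pos: [0.6109, 0.0422, 0.1253]
tcp_rot: [1.0, -0.0, 0.001, 0.0]
wrist_force: [-0.2, 0.8, 5.7]
grip_width: 0.0229
time_s: 12.92
tcp_pos: [0.6113, 0.0423, 0.1234]
tcp_rot: [1.0, 0.0, 0.001, 0.0]
wrist_force: [-1.1, 2.4, 10.6]
grip_width: 0.0223
```

```bash
python3 -m jog '-.3 -.3 2 0 0 0 15;-.3 -.3 3 0 0 0 15'; python3 -m jog '0 0 2 0 0 0 15;0 0 3 0 0 0 15'; python3 -m jog '0 0 2 0 0 0 15; 0 0 3 0 0 0 15'
```

```text
time_s: 13.18
tcp_pos: [0.6116, 0.0425, 0.1225]
tcp_rot: [1.0, 0.0, 0.002, 0.0]
wrist_force: [-3.6, 1.7, 16.7]
grip_width: 0.0227
time_s: 13.42
tcp_pos: [0.6114, 0.0426, 0.121]
tcp_rot: [1.0, 0.0, 0.002, 0.001]
wrist_force: [-3.4, 2.4, 5.1]
grip_width: 0.0229
time_s: 13.68
tcp_pos: [0.6114, 0.0427, 0.1185]
tcp_rot: [1.0, 0.0, 0.002, 0.0]
wrist_force: [-2.9, 1.7, 6.2]
grip_width: 0.0225
```

```bash
python3 -m jog '-.5 -.4 2 0 0 0 15;-.5 -.4 3 0 0 0 15'; python3 -m jog '-.3 -.2 2 0 0 0 15;-.3 -.2 3 0 0 0 15'; python3 -m jog '0 0 2 0 0 0 15; 0 0 3 0 0 0 15'
```

```text
time_s: 13.92
tcp_pos: [0.6111, 0.0429, 0.1158]
tcp_rot: [1.0, 0.0, 0.003, 0.001]
wrist_force: [0.8, 0.5, 4.2]
grip_width: 0.0222
time_s: 14.18
tcp_pos: [0.611, 0.043, 0.1126]
tcp_rot: [1.0, 0.0, 0.003, 0.001]
wrist_force: [0.6, 1.2, 2.4]
grip_width: 0.0226
time_s: 14.42
tcp_pos: [0.6109, 0.0429, 0.1094]
tcp_rot: [1.0, 0.0, 0.003, 0.001]
wrist_force: [0.3, -0.0, 4.2]
grip_width: 0.0225
```

```bash
python3 -m jog '0 0 2.5 0 0 0 15;0 0 5 0 0 0 15'; python3 -m jog '0 0 2.5 0 0 0 15;0 0 5 0 0 0 15'; python3 -m jog '0 0 2 0 0 0 15; 0 0 4 0 0 0 15';python3 -m jog '0 0 1.5 0 0 0 15'
```

```text
time_s: 14.68
tcp_pos: [0.611, 0.0429, 0.1043]
tcp_rot: [1.0, 0.0, 0.003, 0.001]
wrist_force: [1.1, 0.1, 4.5]
grip_width: 0.0225
time_s: 14.92
tcp_pos: [0.611, 0.0428, 0.099]
tcp_rot: [1.0, 0.0, 0.003, 0.001]
wrist_force: [1.2, -0.3, 2.4]
grip_width: 0.0223
time_s: 15.18
tcp_pos: [0.6111, 0.0428, 0.0955]
tcp_rot: [1.0, 0.0, 0.003, 0.001]
wrist_force: [-4.4, 0.5, 16.7]
grip_width: 0.0222
time_s: 15.3
tcp_pos: [0.6112, 0.0428, 0.0954]
tcp_rot: [1.0, 0.0, 0.003, 0.001]
wrist_force: [-7.2, 1.3, 19.8]
grip_width: 0.0227
```

The collar is seated at TCP z 0.0955, as predicted, with 20 N. I release while pressing lightly.

```bash
python3 -m jog '0 0 1 0 0 0 30;0 0 1 0 0 0 50;0 0 0 0 0 0 50;0 0 0 0 0 0 50;0 0 -3 0 0 0 55;0 0 -3 0 0 0 55'; python3 -m jog '0 0 -30 0 0 0 60;0 0 -60 0 0 0 60;0 0 -110 0 0 0 60;0 0 -150 0 0 0 60; 0 0 -150 0 0 0 60'
```

```text
time_s: 16.05
tcp_pos: [0.6113, 0.0428, 0.0987]
tcp_rot: [1.0, 0.0, 0.003, 0.001]
wrist_force: [-0.4, 0.1, -0.2]
grip_width: 0.0549
time_s: 16.68
tcp_pos: [0.6119, 0.0429, 0.2529]
tcp_rot: [1.0, 0.0, 0.007, 0.002]
wrist_force: [-0.7, -0.3, -1.0]
grip_width: 0.0601
```

```bash
python3 -m jog '-200 0 0 0 0 0 60;-200 0 0 0 0 0 60;-200 0 0 0 0 0 60;-200 0 0 0 0 0 60'; python3 - <<'E'
from h import *
import cv2
s=grab_frame('side')[...,::-1];t=grab_frame('top')[...,::-1]
print([proj("side",np.array([.6108,.0428,z])).round(1) for z in(.102,.068)],(proj("side",np.array([.6108,.0428,.102]))-[280,120])*6)
a=cv2.resize(s[120:220,280:380],None,fx=6,fy=6,interpolation=cv2.INTER_CUBIC)
b=cv2.resize(s,(200,125))
cv2.imwrite('pics/p6.png',np.hstack([a,cv2.resize(s[80:380,160:460],(200,200)).repeat(3,axis=0)]) if 0 else a)
print(get_obs()["wrist_force"])
E
```

```text
time_s: 17.18
tcp_pos: [0.4091, 0.0433, 0.2494]
tcp_rot: [1.0, 0.0, 0.006, 0.002]
wrist_force: [0.4, -0.8, 0.2]
grip_width: 0.0601
[array([327.3, 175.2]), array([327.2, 183.9])] [283.53504305 331.27819813]
[0.63191856 0.04419446 0.68515712]
```

View pics/p6.png

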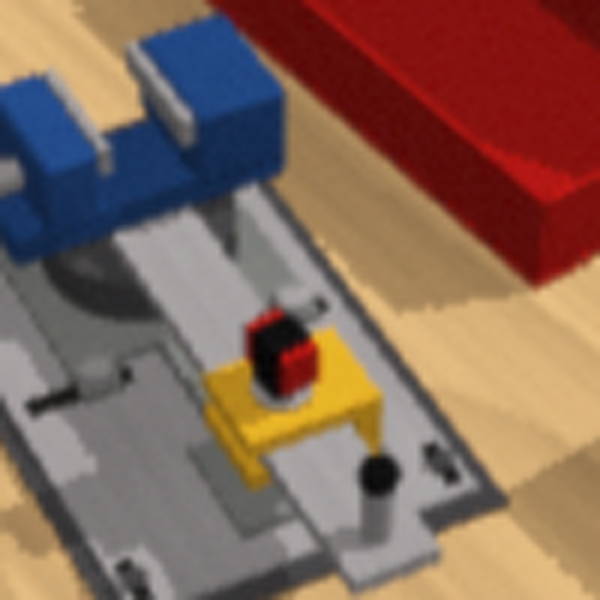

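The pin sits upright with its collar on the clevis. The handle top is at (284,328) in the crop against (283,331) predicted for a seated pin, and the buttons are out.

```bash
python3 -c "
from cell import *
print(close_job())"
```

```text
the job is handed in; nothing more can be done
None
```

I swung the index arm into the clevis until it met its stop, with about 14 N at the wrist. Then I took the quick-release pin by its red buttons and slid it down through the clevis and the arm. The highest force was about 21 N, and the job took about 17 s of the 70 s allowed.

**Seating:** the collar met the cheek at TCP z 0.0955 m, against 0.0956 m predicted. The last picture shows the pin upright on the clevis with its buttons out. Its handle top is within about 0.5 pixel of where a seated pin's should be.

**Ball lock not checked directly:** I did not tug the pin. The lock is inferred from the seating depth and the released buttons.

**Disagreement on the way:** the hole's x worked out from the arm's stop was about 2.4 mm less than the cameras showed. I aimed between the two, and the hole turned out to be where the cameras had it, at about (0.611, 0.043) m.

**Other objects:** I felt no contact with anything else while moving. My last close-up covered only the vice, so I did not recheck the other objects by eye.

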